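Put the bottles into spill containment

ROBOT

A 6-joint arm with a two-finger parallel gripper is mounted at the origin on a cart in front of the work surface, level with it; the furniture and walls round the work are solid. World frame = base frame: x ahead of the robot, y to its left, z up, the work surface at z = 0. Lengths are in m, angles in rad, forces in N, time in s.
With the tool pointing down it reaches from about 0.325 to 0.875 m from the base axis. Payload 4.4 kg.
Tool frame: the origin (TCP) lies between the finger pads; the fingertips stand 8 mm ahead of it and the grasp point (between the pads) lies 11 mm behind it (r.tips_ahead is the z of the fingertips in the tool frame, in m); z points along the fingers, y is the direction in which the jaws open and shut (so a half turn about z gives the same grasp; the last joint's range is limited). The gripper opens to 85 mm and grips with 20 to 120 N. Pads are 22 mm wide; open, the fingers measure 114 mm over their backs; the gripper's body (76 mm by 85 mm) begins 54 mm behind the grasp point. The pads swing forward as they close: fully open they stand 13 mm farther back than shut.
Start: joints at [1.111, 0.207, 1.542, -0, 1.393, -0.15], TCP at [0.175, 0.548, 0.239] pointing down, gripper open.
Joint ranges: [-2.73, 2.73], [-0.86, 2.22], [0.23, 2.46], [-1.11, 4.25], [0.08, 2.63], [-2.82, 2.82]. Speed limits (rad/s): [2.79, 2.79, 3.14, 3.14, 3.14, 3.14].

INTERFACE

Orientations are given as a rotation vector (axis times angle).
In Python, from cell import r gives the robot as it stands.
- The arm moves only by the shell command python3 -m inch 'ROWS' [FORCE]. ROWS is JSON, a list of rows, each a list of 3 entries, a list of its own where there are three numbers: the shift along the world's x, y, z in mm, then the turn, a rotation vector about the world's x, y, z in rad, then the finger opening in mm, from 0 to 85.4. A call has 1 to 20 rows; each row shifts and turns the pose as measured when the row begins; what a row does not reach is not made up. A row lasts 1/10 s, in which the tool goes at most 50 mm and 8.59 degrees, less where a joint would pass 70% of its speed; a pose out of reach is approached as far as the arm can. A call is refused whole if a number of a shift passes 50 or a number of a turn 0.15, either way. A call with a gripper value outside its range is refused whole. The fingers move at their own pace and stop on an object; FORCE is the grip in N (left out, the last holds). Time passes only in rows, so rows that do not move let the fingers close. It gives the time, the measured TCP pose, the force and the opening at its end, in the units of the state.
- r.state(): the state, without advancing time (a new reading comes with each control period).
- r.camera(name): name is "scene" or "side" or "wrist"; returns a dict with "img" (400x640x3 uint8, blue, green, red), "z_map" (400x640 float32, m along the optical axis (not along the pixel's ray), 0 where there is no reading), "camera_matrix" (3x3 intrinsics, pixels), "R" (3x3) and "t" (3): a world point X has camera coordinates R X + t. Camera axes: x right, y down, z forward; pixel columns grow to the right and rows downward; lengths in m; the calibration is good to about 2 mm. A picture is of the moment at which its call begins.
- r.sign_off(): hands the job in, once; it reports no verdict.
The state is a dict: "clock": time; "joints": joint angles; "qvel": joint speeds; "tau": joint torques, N m; "tool_pos": TCP position; "orientation": TCP orientation; "contact_force": force on the tool from outside, world axes, zero at the start; "moment": the same for the moment, N m; "gripper_width": finger opening in m.
Only numpy, scipy, OpenCV 4.12 (cv2) and the standard library are available. Lean on these libraries where they do the work, as an engineer would, in place of code of your own. Each camera call takes 0.05 s, during which the arm holds its last target. There are 200 camera calls.

TASK

Put the three loose screw-cap bottles at the front of the bench into spill containment. First set the open steel cup in the widest of the three round grey trays and then stand the medium bottle inside that cup; the smallest bottle goes in the narrowest tray and the tallest bottle in the middle-sized tray. Everything ends upright and flat on the floor of its tray or cup; do not knock any bottle over, and leave the conical flask where it stands.

Things in the scene. Friction and masses are not known exactly. Their poses are not given: they have to be found in the camera images.
- steel_cup_mid (a point): the open round cup of bare steel, loose: outside diameter 68 mm, height 32 mm, wall 2.5 mm (inside diameter 63 mm), inner floor 3 mm above its underside. Stands upright; point on its axis half-way up (16 mm above its underside), z up. Grip across its outside near the rim, with the fingertips about 15 mm above its underside so that they stay clear of the tray's rim
- small_bottle_mid (a point): smallest of the three loose screw-cap bottles: white body of 40 mm diameter, 75 mm high with its cap; straight-sided up to 45 mm, then it narrows to the cap. Stands upright; point on its axis half-way up (37.5 mm above its underside), z up
- medium_bottle_mid (a point): medium one of the three loose screw-cap bottles: white body of 50 mm diameter, 100 mm high with its cap; straight-sided up to 61 mm, then it narrows to the cap; grip it high enough that the fingertips stay more than 30 mm above its underside, clear of the cup that it goes into. Stands upright; point on its axis half-way up (50 mm above its underside), z up
- tall_bottle_mid (a point): tallest of the three loose screw-cap bottles: brown body of 62 mm diameter, 140 mm high with its cap; straight-sided up to 87 mm, then it narrows to the cap. Grip it near the top of the straight part, so that the gripper clears the cap. Stands upright; point on its axis half-way up (70 mm above its underside), z up
- narrow_tray: smallest of three low round grey spill trays, fixed to the bench: inside diameter 54 mm, outside 65 mm over the flared lip, rim 12 mm above the bench, inner floor 3 mm above the bench. Origin: centre of its underside, on the bench, z up
- middle_tray: middle-sized low round grey spill tray, fixed to the bench: inside diameter 78 mm, outside 89 mm over the flared lip, rim 12 mm above the bench, inner floor 3 mm above the bench. Origin: centre of its underside, on the bench, z up
- wide_tray: largest low round grey spill tray, fixed to the bench: inside diameter 94 mm, outside 105 mm over the flared lip, rim 12 mm above the bench, inner floor 3 mm above the bench. Origin: centre of its underside, on the bench, z up
- flask_mid (a point): conical glass flask with a stopper, a bystander that stays where it is: foot 68 mm in diameter, 113 mm high, loose. Stands upright; point on its axis half-way up (56.5 mm above its underside), z up
Not all that is in view belongs to the job. What is shaped like the part that bears steel_cup_mid but turquoise is not meant. What is shaped like the part that bears tall_bottle_mid but green is not meant.

How it is judged:
By the outcome, as a careful person would: the job done as asked, in the order asked, and still so for the second after the job is handed in, with the robot touching nothing.
It also fails if it takes over 99 s, if anything falls off the work surface, if the arm or the gripper's body presses on something with over 40 N, if the wrist force passes 120 N, or if a joint passes its speed limit or range.

## Working session

There is one attempt and no reset: what is moved stays moved. The work goes in short steps, Python scripts to look and compute and a shell command to move; the robot and the scene stay as the last step left them, time stands still between calls to the robot, and variables do not carry over. Pictures are saved under pics/ and viewed, about 12 in all and at most 16, crops included, and the job is handed in when it is done.

```bash
ls; mkdir -p pics; python3 - <<'E'
from cell import r
import cv2,pickle
for n in("scene","side"):
    c=r.camera(n); cv2.imwrite(f"pics/{n}0.png",c["img"]); pickle.dump(c,open(f"{n}0.pkl","wb"))
    print(n,c["R"].round(3).tolist(),c["t"].round(3).tolist(),c["camera_matrix"].tolist())
print(r.state(), r.tips_ahead)
E
```

```text
pics
scene [[0.52, -0.854, -0.004], [-0.658, -0.398, -0.639], [0.544, 0.335, -0.769]] [-0.27, 0.421, 1.176] [[439.9700816455946, 0.0, 318.3678925570673], [0.0, 439.9700816455946, 202.3020378944584], [0.0, 0.0, 1.0]]
side [[0.846, -0.533, -0.018], [-0.339, -0.51, -0.79], [0.412, 0.674, -0.612]] [-0.418, 0.27, 1.21] [[437.4199246840794, 0.0, 328.029180534561], [0.0, 437.4199246840794, 197.6678710713557], [0.0, 0.0, 1.0]]
{'clock': 0.1, 'joints': array([ 1.11147911e+00,  2.07377906e-01,  1.54282074e+00, -2.71386070e-05,
        1.39353027e+00, -1.50516190e-01]), 'qvel': array([-0.00040997, -0.00177428, -0.00146321,  0.00028892,  0.0032741 ,
       -0.00133433]), 'tau': array([-1.44323189e-03, -3.84091902e+01, -2.92550200e+01, -4.22726007e-04,
        4.79428141e-03, -1.69681238e-05]), 'tool_pos': array([0.17447424, 0.54717549, 0.23821282]), 'orientation': array([-0.4830361 , -3.10361097,  0.0032128 ]), 'contact_force': array([-0.06860324, -0.61798363, -0.30484876]), 'moment': array([ 0.03899257,  0.0384179 , -0.00196329]), 'gripper_width': 0.08550870457413644} 0.008
```

View pics/scene0.png

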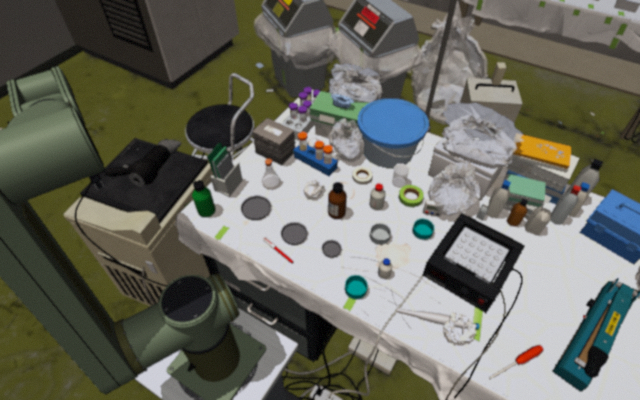

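View pics/side0.png

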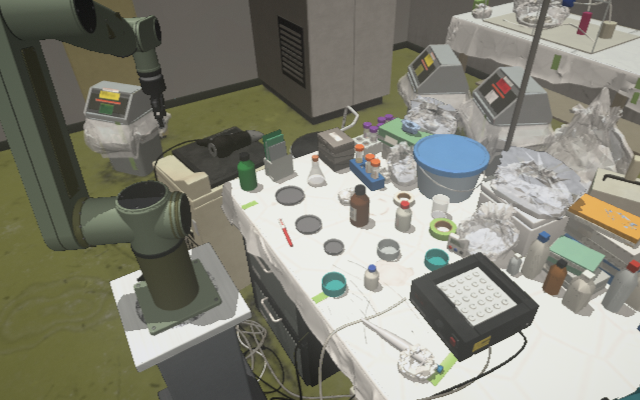

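Candidates in the scene image:
- **Cup:** steel at (380,234). Turquoise ones at (423,229) and (356,287) are not meant.
- **Tall bottle:** brown at (337,200). The green one at (205,198) and the brown one at (517,212) in the rear row are not meant.
- **Medium bottle:** red cap at (377,195).
- **Small bottle:** blue cap at (386,268).
- **Trays:** (256,208), (294,233) and (331,249).
- **Flask:** (271,172).

Next I'll measure them with the depth maps.

```bash
cat > h.py <<'E'
import numpy as np,cv2
def cloud(c):
    z=c["z_map"]; K=c["camera_matrix"]; v,u=np.mgrid[:400,:640]
    P=np.stack([(u-K[0,2])/K[0,0]*z,(v-K[1,2])/K[1,1]*z,z],-1)
    W=(P-c["t"])@c["R"]; W[z==0]=np.nan; return W
def hit(c,u,v,h):
    K=c["camera_matrix"]; d=c["R"].T@np.array([(u-K[0,2])/K[0,0],(v-K[1,2])/K[1,1],1]); o=-c["R"].T@c["t"]
    return o+d*(h-o[2])/d[2]
def circ(p):  # Kasa fit
    A=np.c_[2*p,np.ones(len(p))]; s=np.linalg.lstsq(A,(p**2).sum(1),rcond=None)[0]
    return s[:2],np.sqrt(s[2]+s[:2]@s[:2])
E
python3 - <<'E'
import pickle,numpy as np,cv2
from h import *
S={n:pickle.load(open(n+"0.pkl","rb")) for n in("scene","side")}
c=S["scene"]; W=cloud(c)
for n,u,v in [("cup",380,234),("tall",337,200),("med",377,195),("small",386,268),("wide",256,208),("mid",294,233),("nar",331,249),("flask",271,175),("green",205,198),("turq",356,287),("turq2",423,229)]:
    print(n,W[v,u].round(3))
    if n=="tall": print("  table z nearby",W[222:226,345,2].round(4))
# vertical-looking ortho at bench height from scene, and side
out=[]
for n in S:
    c=S[n]; K=c["camera_matrix"]
    xs=np.arange(0.25,0.75,.00125); ys=np.arange(.4,-.35,-.00125)   # rows: y desc ; cols x
    X,Y=np.meshgrid(xs,ys); P=np.stack([X,Y,np.full_like(X,.006)],-1)@c["R"].T+c["t"]
    q=P@K.T; m=(q[...,:2]/q[...,2:]).astype(np.float32)
    out.append(cv2.remap(c["img"],m[...,0],m[...,1],cv2.INTER_CUBIC))
cv2.imwrite("pics/ortho.png",np.hstack(out))
a=S["scene"]["img"][150:300,180:440]; cv2.imwrite("pics/crop.png",cv2.resize(a,None,fx=3,fy=3,interpolation=cv2.INTER_CUBIC))
E
```

```text
cup [ 0.594 -0.189  0.002]
tall [ 0.578 -0.034  0.096]
  table z nearby [ 0.0031 -0.0063  0.0022 -0.0021]
med [ 0.682 -0.127  0.072]
small [ 0.457 -0.27   0.054]
wide [0.472 0.221 0.004]
mid [0.452 0.053 0.002]
nar [ 0.459 -0.083  0.006]
flask [0.586 0.234 0.057]
green [0.368 0.336 0.091]
turq [ 0.384 -0.214 -0.   ]
turq2 [ 0.686 -0.301  0.002]
```

View pics/crop.png

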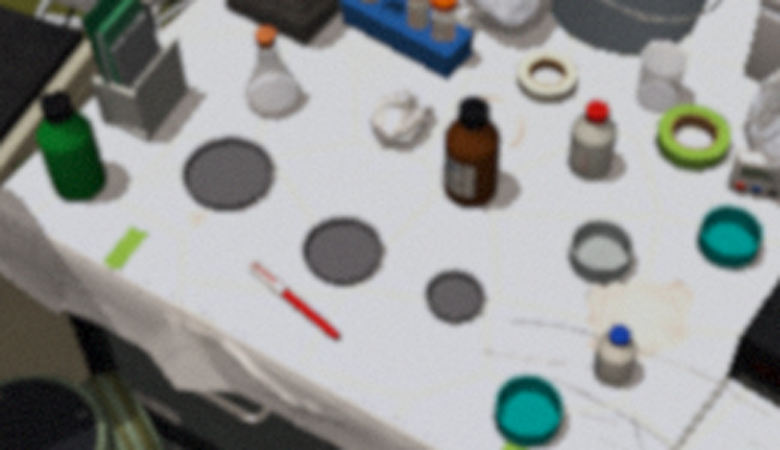

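View pics/ortho.png

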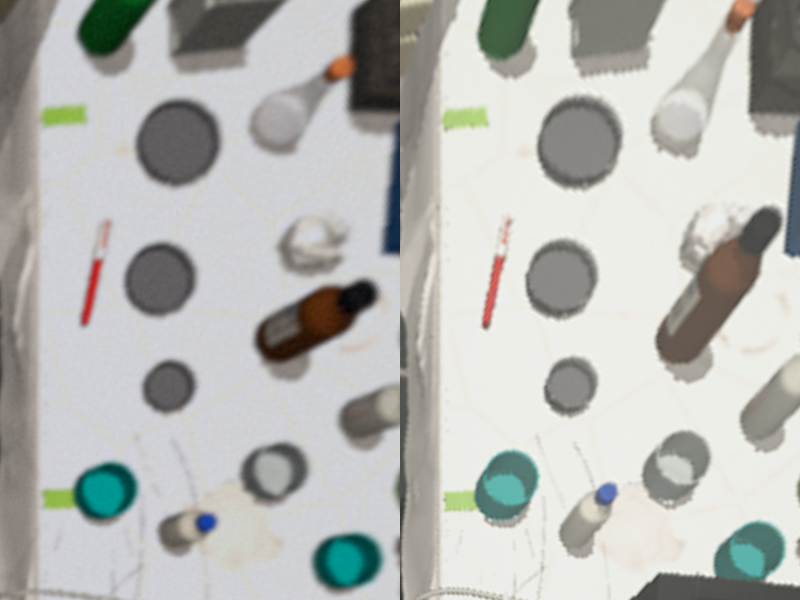

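```bash
python3 - <<'E'
import pickle,numpy as np,cv2
from h import *
from scipy.optimize import least_squares
from scipy.spatial.transform import Rotation as Ro
S={n:pickle.load(open(n+"0.pkl","rb")) for n in("scene","side")}
def fit(n,p0,R,z0,z1):
    for k,c in S.items():
        W=cloud(c).reshape(-1,3); cam=(-c["R"].T@c["t"])[:2]
        m=(np.hypot(*(W[:,:2]-p0).T)<R+.015)&(W[:,2]>z0)&(W[:,2]<z1); p=W[m][:,:2]
        s=least_squares(lambda q:np.hypot(*(p-q).T)-R,p0+(np.array(p0)-cam)*.01,loss="soft_l1",f_scale=.002)
        print(n,k,m.sum(),s.x.round(4),"rms",np.sqrt(np.mean(s.fun**2)).round(4),"ztop",np.nanmax(W[np.hypot(*(W[:,:2]-s.x).T)<.012][:,2]).round(3))
fit("tall",[.60,-.03],.031,.012,.08)
fit("med",[.70,-.13],.025,.012,.055)
fit("small",[.47,-.26],.020,.010,.04)
fit("flask",[.59,.245],.030,.006,.02)
# cup: outer rim and trays via ortho masks at rim height
for k,c in S.items():
  for n,p0,R,h in[("wide",(.473,.222),.0525,.012),("mid",(.451,.052),.0445,.012),("nar",(.462,-.082),.0325,.012)]:
    K=c["camera_matrix"]; g=np.arange(-.075,.075,.0005); X,Y=np.meshgrid(g+p0[0],g+p0[1])
    q=(np.stack([X,Y,np.full_like(X,h)],-1)@c["R"].T+c["t"])@K.T; m=(q[...,:2]/q[...,2:]).astype(np.float32)
    I=cv2.cvtColor(cv2.remap(c["img"],m[...,0],m[...,1],cv2.INTER_LINEAR),cv2.COLOR_BGR2GRAY)
    t,b=cv2.threshold(I,0,255,cv2.THRESH_OTSU+cv2.THRESH_BINARY_INV)
    cs=max(cv2.findContours(b,0,1)[0],key=cv2.contourArea); (cx,cy),(a,bb),_=cv2.fitEllipse(cs)
    print(n,k,np.round([p0[0]-.075+cx*.0005,p0[1]-.075+cy*.0005],4),"diam",round(a*.5,1),round(bb*.5,1))
for k,c in S.items():
    W=cloud(c).reshape(-1,3); m=(np.hypot(W[:,0]-.593,W[:,1]+.19)<.05)&(W[:,2]>.024)&(W[:,2]<.04); p=W[m][:,:2]
    s=least_squares(lambda q:np.hypot(*(p-q).T)-.033,[.593,-.19],loss="soft_l1",f_scale=.002); print("cup",k,m.sum(),s.x.round(4),np.std(s.fun).round(4))
print(Ro.from_rotvec(r) if 0 else Ro.from_rotvec([-.483,-3.1036,.0032]).as_matrix().round(3))
c=S["side"]; print([hit(c,u,v,.032)[:2].round(3) for u,v in((388,240),)])
E
```

```text
tall scene 238 [ 0.5986 -0.0225] rms 0.0016 ztop 0.144
tall side 316 [ 0.6011 -0.0239] rms 0.0018 ztop 0.144
med scene 118 [ 0.6984 -0.1224] rms 0.0016 ztop 0.103
med side 165 [ 0.7011 -0.1236] rms 0.002 ztop 0.105
small scene 71 [ 0.4672 -0.264 ] rms 0.001 ztop 0.08
small side 105 [ 0.4696 -0.2649] rms 0.0013 ztop 0.08
flask scene 64 [0.5934 0.2451] rms 0.0034 ztop 0.116
flask side 60 [0.5972 0.2426] rms 0.0029 ztop 0.118
wide scene [0.4688 0.2188] diam 103.2 111.4
mid scene [0.4461 0.0485] diam 87.1 94.2
nar scene [ 0.4575 -0.0848] diam 63.1 69.4
wide side [0.4704 0.2153] diam 104.3 118.5
mid side [0.4476 0.0454] diam 87.8 100.6
nar side [ 0.4593 -0.0878] diam 63.8 75.5
cup scene 101 [ 0.5833 -0.1918] 0.0015
cup side 137 [ 0.5859 -0.1939] 0.0016
[[-0.953  0.304 -0.001]
 [ 0.304  0.953 -0.002]
 [ 0.    -0.002 -1.   ]]
[array([ 0.602, -0.171])]
```

```bash
python3 -m inch '[[[25,-27,2],[0,0,0],85],[[25,-27,2],[0,0,0],85],[[25,-27,2],[0,0,0],85],[[25,-27,2],[0,0,0],85],[[25,-27,2],[0,0,0],85],[[25,-27,2],[0,0,0],85],[[25,-27,2],[0,0,0],85],[[25,-27,2],[0,0,0],85],[[25,-27,2],[0,0,0],85],[[25,-27,2],[0,0,0],85],[[0,-30,0],[0,0,0],85],[[0,-30,0],[0,0,0],85],[[0,0,0],[0,0,0],85]]'
cat > look.py <<'E'
import sys,pickle,numpy as np,cv2
from cell import r
c=r.camera("wrist"); s=r.state(); n=sys.argv[1]
cv2.imwrite(f"pics/{n}.png",c["img"]); pickle.dump(c,open(n+".pkl","wb")); print(s["tool_pos"].round(4),s["orientation"].round(3),s["clock"])
E
python3 look.py w1
```

```text
clock: 1.4
tool_pos: [0.4281, 0.2008, 0.2517]
orientation: [-0.475, -3.097, 0.017]
contact_force: [0.8, -0.8, -0.2]
gripper_width: 0.0848
[0.428  0.2022 0.2517] [-0.474 -3.097  0.015] 1.45
```

View pics/w1.png

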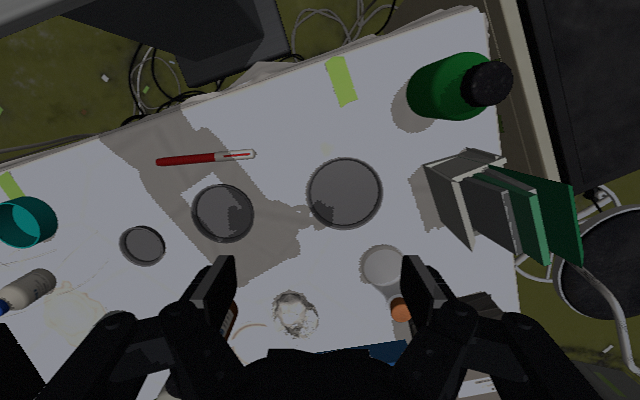

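The wrist view shows the trays clearly: wide (345,192), middle (223,213) and narrow (143,246).

```bash
python3 - <<'E'
import pickle
from h import *
c=pickle.load(open("w1.pkl","rb")); K=c["camera_matrix"]; Kb=np.linalg.inv
W=cloud(c)
for n,u,v,R in[("wide",345,192,.0525),("mid",223,213,.0445),("nar",143,246,.0325)]:
    p=hit(c,u,v,.012)
    w=W.reshape(-1,3); d=np.hypot(*(w[:,:2]-p[:2]).T); m=(d<R+.008)&(w[:,2]>.008)&(w[:,2]<.018)
    q=w[m][:,:2]; print(n,p.round(4),"lip fit",m.sum(),circ(q), "bench",np.median(w[(d>R+.01)&(d<R+.02)][:,2]).round(4),"floor",np.median(w[d<R*.6][:,2]).round(4))
print((-c["R"].T@c["t"]).round(4))
for n,u,v in[("bottle pad tips L",226,300),("R",412,300)]:
    print(n,W[v,u].round(4),W[258,229].round(4),W[258,409].round(4))
E
```

```text
wide [0.4677 0.2243 0.012 ] lip fit 838 (array([0.47055196, 0.22184653]), np.float64(0.04951052465958694)) bench 0.0017 floor 0.0036
mid [0.4466 0.0539 0.012 ] lip fit 635 (array([0.44774114, 0.05151944]), np.float64(0.04158176182496025)) bench 0.0008 floor 0.0031
nar [ 0.4593 -0.0781  0.012 ] lip fit 432 (array([ 0.45919638, -0.08214011]), np.float64(0.029835888897750337)) bench 0.0007 floor 0.0031
[0.3507 0.2277 0.3869]
bottle pad tips L [0.4202 0.1592 0.2738] [0.4045 0.1641 0.2638] [0.43   0.2468 0.2638]
R [0.443  0.2416 0.2768] [0.4045 0.1641 0.2638] [0.43   0.2468 0.2638]
```

```bash
python3 -m inch '[[[10,-25,0],[0,0,0],85],[[10,-25,0],[0,0,0],85],[[10,-25,0],[0,0,0],85],[[10,-25,0],[0,0,0],85],[[10,-25,0],[0,0,0],85],[[10,-25,0],[0,0,0],85],[[10,-25,0],[0,0,0],85],[[10,-25,0],[0,0,0],85],[[10,-25,0],[0,0,0],85],[[10,-25,0],[0,0,0],85],[[10,-25,0],[0,0,0],85],[[10,-25,0],[0,0,0],85],[[10,-25,0],[0,0,0],85],[[10,-25,0],[0,0,0],85],[[10,-25,0],[0,0,0],85],[[0,0,0],[0,0,0],85]]'
python3 look.py w2; python3 -c "
from cell import r
from scipy.spatial.transform import Rotation as R
print(R.from_rotvec(r.state()['orientation']).as_matrix().round(4))"
```

```text
clock: 3.05
tool_pos: [0.5844, -0.1683, 0.2456]
orientation: [-0.436, -3.096, -0.003]
contact_force: [-1.0, 0.7, 0.2]
gripper_width: 0.0852
[ 0.5838 -0.1665  0.2454] [-0.434 -3.095 -0.005] 3.1
[[-0.9612  0.2754 -0.0158]
 [ 0.2753  0.9613  0.0056]
 [ 0.0168  0.001  -0.9999]]
```

View pics/w2.png

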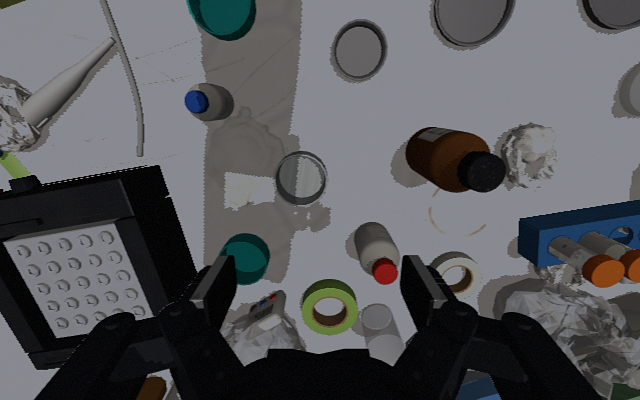

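Steel cup centre is at (301,178), medium bottle at (376,250), small at (212,102) and tall at (450,158). The wide turquoise cup at (244,258) stays out of the way.

```bash
python3 - <<'E'
import pickle
from h import *
from scipy.optimize import least_squares
c=pickle.load(open("w2.pkl","rb")); W=cloud(c).reshape(-1,3)
print("cup by pixel",hit(c,301,178,.032).round(4))
for n,p0,R,a,b in[("cup",(.585,-.19),.033,.026,.04),("tall",(.6,-.023),.031,.012,.085),("med",(.7,-.123),.025,.012,.058),("small",(.468,-.264),.02,.01,.042)]:
    p0=np.array(p0); m=(np.hypot(*(W[:,:2]-p0).T)<R+.012)&(W[:,2]>a)&(W[:,2]<b); p=W[m][:,:2]
    s=least_squares(lambda q:np.hypot(*(p-q).T)-R,p0,loss="soft_l1",f_scale=.002)
    w=W[np.hypot(*(W[:,:2]-s.x).T)<.01]; print(n,m.sum(),s.x.round(4),np.std(s.fun).round(4),np.nanmax(w[:,2]).round(4))
E
```

```text
cup by pixel [ 0.5816 -0.1888  0.032 ]
cup 441 [ 0.5839 -0.1911] 0.0008 0.0048
tall 1153 [ 0.5987 -0.0227] 0.0003 0.1421
med 557 [ 0.6985 -0.1226] 0.0003 0.1015
small 266 [ 0.4672 -0.2637] 0.0002 0.0771
```

```bash
python3 -m inch '[[[0,-12,-5],[-0.0056,-0.0158,0],85],[[0,-12,-25],[0,0,0],85],[[0,0,-40],[0,0,0],85],[[0,0,-40],[0,0,0],85],[[0,0,-40],[0,0,0],85],[[0,0,-30],[0,0,0],85],[[0,0,0],[0,0,0],85]]'
```

```text
clock: 3.8
tool_pos: [0.583, -0.1848, 0.0605]
orientation: [0.42, 3.105, -0.001]
contact_force: [-1.1, 0.5, 0.3]
gripper_width: 0.0848
```

```bash
python3 -m inch '[[[1,-6,-5],[0,0,0],85],[[0,0,-15],[0,0,0],85],[[0,0,-12],[0,0,0],85],[[0,0,-6],[0,0,0],85],[[0,0,0],[0,0,0],85]]'
```

```text
clock: 4.3
tool_pos: [0.5877, -0.1918, 0.0251]
orientation: [0.416, 3.097, -0.006]
contact_force: [0.4, -0.3, -0.5]
gripper_width: 0.085
```

```bash
python3 -m inch '[[[-3,1,-6],[0,0,0],85],[[0,0,0],[0,0,0],85],[[0,0,0],[0,0,0],85]]'; python3 -c "
from cell import r
s=r.state();print(s['tool_pos'],s['orientation'],s['qvel'].round(3))"
```

```text
clock: 4.6
tool_pos: [0.5857, -0.1914, 0.02]
orientation: [0.416, 3.094, -0.007]
contact_force: [-0.5, 1.0, 0.5]
gripper_width: 0.0848
[ 0.58569601 -0.19136613  0.02001384] [ 0.41559728  3.09383975 -0.00743818] [ 0.002  0.002  0.011 -0.001  0.005 -0.   ]
```

```bash
python3 -m inch '[[[-1,0,0],[0,0,0],60],[[0,0,0],[0,0,0],60],[[0,0,0],[0,0,0],60],[[0,0,0],[0,0,0],60],[[0,0,0],[0,0,0],60],[[0,0,0],[0,0,0],60]]' 35
```

```text
clock: 5.2
tool_pos: [0.5852, -0.1916, 0.0212]
orientation: [0.415, 3.092, -0.008]
contact_force: [-0.3, 0.5, -0.9]
gripper_width: 0.0669
```

```bash
python3 -m inch '[[[0,0,5],[0,0,0],60],[[0,0,15],[0,0,0],60],[[0,0,30],[0,0,0],60],[[0,0,40],[0,0,0],60],[[0,0,40],[0,0,0],60],[[0,0,40],[0,0,0],60],[[0,0,20],[0,0,0],60],[[0,0,0],[0,0,0],60]]'
python3 -m inch '[[[-6,24,0],[0,0,0],60],[[-6,24,0],[0,0,0],60],[[-6,24,0],[0,0,0],60],[[-6,24,0],[0,0,0],60],[[-6,24,0],[0,0,0],60],[[-6,24,0],[0,0,0],60],[[-6,24,0],[0,0,0],60],[[-6,24,0],[0,0,0],60],[[-6,24,0],[0,0,0],60],[[-6,24,0],[0,0,0],60],[[-6,24,0],[0,0,0],60],[[-6,24,0],[0,0,0],60],[[-6,24,0],[0,0,0],60],[[-6,24,0],[0,0,0],60],[[-6,24,0],[0,0,0],60],[[-6,24,0],[0,0,0],60],[[0,0,0],[0,0,0],60]]'
python3 look.py w3;  python3 -c "
from cell import r
from scipy.spatial.transform import Rotation as R
print(R.from_rotvec(r.state()['orientation']).as_matrix().round(4))"
```

```text
clock: 6.0
tool_pos: [0.5826, -0.1903, 0.2243]
orientation: [0.415, 3.091, -0.009]
contact_force: [0.1, 0.2, -0.6]
gripper_width: 0.0666
clock: 7.7
tool_pos: [0.468, 0.2072, 0.2091]
orientation: [-0.424, -3.111, 0.015]
contact_force: [-0.4, -0.4, -1.2]
gripper_width: 0.0666
[0.4683 0.2059 0.2089] [-0.425 -3.111  0.017] 7.75
[[-9.634e-01  2.680e-01 -3.400e-03]
 [ 2.680e-01  9.634e-01 -1.020e-02]
 [ 6.000e-04 -1.070e-02 -9.999e-01]]
```

View pics/w3.png

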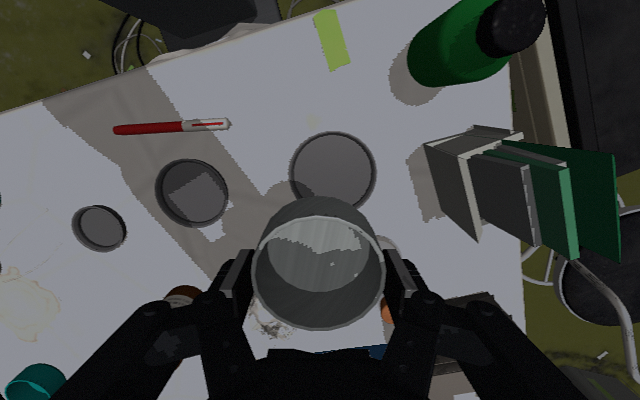

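```bash
python3 -m inch '[[[2,8,-10],[0.01,-0.003,0],60],[[1,8,-30],[0,0,0],60],[[0,0,-40],[0,0,0],60],[[0,0,-40],[0,0,0],60],[[0,0,-25],[0,0,0],60],[[0,0,-10],[0,0,0],60],[[0,0,0],[0,0,0],60],[[0,0,0],[0,0,0],60]]'
```

```text
clock: 8.55
tool_pos: [0.4724, 0.2179, 0.0456]
orientation: [0.438, 3.109, 0.002]
contact_force: [0.4, -0.1, -1.2]
gripper_width: 0.0666
```

```bash
python3 -m inch '[[[-1,4,-6],[0,0,0],60],[[0,0,-6],[0,0,0],60],[[0,0,-3],[0,0,0],60],[[0,0,-2],[0,0,0],60],[[0,0,0],[0,0,0],60]]'
```

```text
clock: 9.05
tool_pos: [0.4758, 0.2235, 0.0322]
orientation: [0.437, 3.1, 0.009]
contact_force: [0.9, -0.5, -1.7]
gripper_width: 0.0669
```

```bash
python3 -m inch '[[[-5,-1,-3],[0,0,0],60],[[0,0,-3],[0,0,0],60],[[0,0,-2],[0,0,0],60],[[0,0,-1],[0,0,0],60],[[0,0,0],[0,0,0],60]]';  python3 -c "
from cell import r
from scipy.spatial.transform import Rotation as R
print(R.from_rotvec(r.state()['orientation']).as_matrix().round(4))"
```

```text
clock: 9.55
tool_pos: [0.4712, 0.2228, 0.0246]
orientation: [0.437, 3.098, 0.01]
contact_force: [0.0, -0.3, -1.5]
gripper_width: 0.0668
[[-0.961   0.2763  0.0135]
 [ 0.2764  0.961   0.0046]
 [-0.0117  0.0081 -0.9999]]
```

```bash
python3 -m inch '[[[0,0,-1],[-0.005,0.013,0],60],[[0,0,-1],[0,0,0],60],[[0,0,-1],[0,0,0],60],[[0,0,0],[0,0,0],60]]'
```

```text
clock: 9.95
tool_pos: [0.4711, 0.223, 0.0244]
orientation: [-0.438, -3.108, 0.004]
contact_force: [0.7, -1.1, -0.3]
gripper_width: 0.0662
```

```bash
python3 -m inch '[[[0,0,-1.5],[0,0,0],60],[[0,0,-1],[0,0,0],60]]'; python3 -m inch '[[[0,0,0],[0,0,0],85],[[0,0,0],[0,0,0],85],[[0,0,0],[0,0,0],85],[[0,0,10],[0,0,0],85],[[0,0,30],[0,0,0],85],[[0,0,40],[0,0,0],85],[[0,0,40],[0,0,0],85],[[0,0,40],[0,0,0],85],[[0,0,20],[0,0,0],85],[[-30,0,0],[0,0,0],85],[[-10,0,0],[0,0,0],85],[[0,0,0],[0,0,0],85]]'
python3 look.py w4
```

```text
clock: 10.15
tool_pos: [0.4712, 0.2231, 0.0241]
orientation: [-0.437, -3.106, 0.005]
contact_force: [-4.5, -1.9, 10.7]
gripper_width: 0.0662
clock: 11.35
tool_pos: [0.4292, 0.2225, 0.2144]
orientation: [-0.439, -3.109, 0.002]
contact_force: [0.4, 0.4, -0.6]
gripper_width: 0.0848
[0.4295 0.2224 0.2141] [-4.400e-01 -3.108e+00  3.000e-03] 11.4
```

View pics/w4.png

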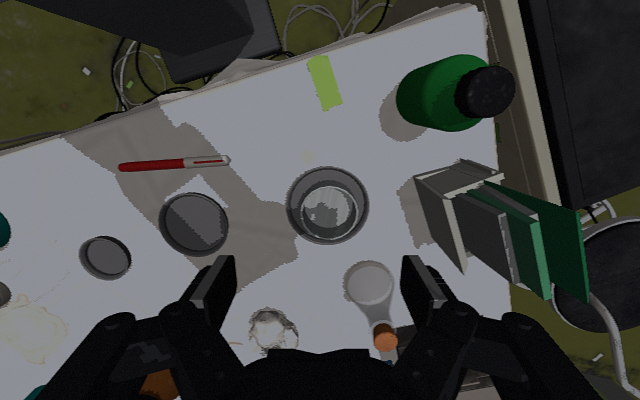

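```bash
python3 - <<'E'
import pickle
from h import *
from scipy.optimize import least_squares
c=pickle.load(open("w4.pkl","rb")); W=cloud(c).reshape(-1,3)
for n,p0,R,a,b in[("cup",(.471,.222),.033,.031,.045),("wide",(.471,.222),.05,.008,.018),("mid",(.4477,.0515),.0417,.008,.018),("nar",(.459,-.082),.03,.008,.018)]:
    p0=np.array(p0); d=np.hypot(*(W[:,:2]-p0).T);m=(d<R+.012)&(W[:,2]>a)&(W[:,2]<b)&(d>R-.012); p=W[m][:,:2]
    s=least_squares(lambda q:np.hypot(*(p-q).T)-R,p0,loss="soft_l1",f_scale=.002)
    print(n,m.sum(),s.x.round(4),np.std(s.fun).round(4))
d=np.hypot(*(W[:,:2]-[.471,.222]).T); q=W[(d<.038)&(W[:,2]>.03)&(W[:,2]<.05)]; print("rim z pct",np.percentile(q[:,2],[50,90,99]))
A=np.c_[q[q[:,2]>.033][:,:2]-[.471,.222],np.ones((q[:,2]>.033).sum())];print(np.linalg.lstsq(A,q[q[:,2]>.033][:,2],rcond=None)[0])
q=W[d<.022]; print("floor",np.median(q[:,2]))
E
```

```text
cup 474 [0.4702 0.2235] 0.0008
wide 993 [0.4704 0.2219] 0.0014
mid 768 [0.4476 0.0518] 0.0014
nar 533 [ 0.4591 -0.0818] 0.0014
rim z pct [0.03460334 0.03573702 0.03638692]
[-0.00290698  0.00142938  0.03483566]
floor 0.006103744279263239
```

```bash
python3 -m inch '[[[18,-23,4],[0,0,0],85],[[18,-23,4],[0,0,0],85],[[18,-23,4],[0,0,0],85],[[18,-23,4],[0,0,0],85],[[18,-23,4],[0,0,0],85],[[18,-23,4],[0,0,0],85],[[18,-23,0],[0,0,0],85],[[18,-23,0],[0,0,0],85],[[18,-23,0],[0,0,0],85],[[18,-23,0],[0,0,0],85],[[18,-23,0],[0,0,0],85],[[18,-23,0],[0,0,0],85],[[18,-23,0],[0,0,0],85],[[18,-23,0],[0,0,0],85],[[18,-23,0],[0,0,0],85],[[0,0,0],[0,0,0],85],[[0,0,0],[0,0,0],85]]'; cat >st.py <<'E'
from cell import r
from scipy.spatial.transform import Rotation as R
s=r.state(); M=R.from_rotvec(s['orientation']).as_matrix()
print(s['tool_pos'].round(4),"fix tilt wx,wy",M[1,2].round(4)*-1,M[0,2].round(4),"jaw",M[:2,1].round(3),s['contact_force'].round(1))
E
python3 st.py
```

```text
clock: 13.1
tool_pos: [0.7132, -0.1453, 0.2171]
orientation: [-0.441, -3.086, 0.006]
contact_force: [-0.2, 1.6, 1.2]
gripper_width: 0.085
[ 0.7132 -0.1453  0.2171] fix tilt wx,wy 0.0002 -0.0244 jaw [0.28 0.96] [-0.2  1.6  1.2]
```

```bash
python3 -m inch '[[[-8,12,0],[0,-0.024,0],85],[[-7,11,-10],[0,0,0],85],[[0,0,-30],[0,0,0],85],[[0,0,-30],[0,0,0],85],[[0,0,-20],[0,0,0],85],[[0,0,0],[0,0,0],85],[[0,0,0],[0,0,0],85]]'; python3 st.py
```

```text
clock: 13.8
tool_pos: [0.6949, -0.1161, 0.122]
orientation: [-0.437, -3.107, -0.003]
contact_force: [0.1, 0.3, 0.5]
gripper_width: 0.085
[ 0.6949 -0.1161  0.122 ] fix tilt wx,wy -0.0022 -0.0033 jaw [0.276 0.961] [0.1 0.3 0.5]
```

```bash
python3 -m inch '[[[3,-6,-3],[0,0,0],85],[[0,0,-10],[0,0,0],85],[[0,0,-20],[0,0,0],85],[[0,0,-20],[0,0,0],85],[[0,0,-12],[0,0,0],85],[[0,0,0],[0,0,0],85],[[0,0,0],[0,0,0],85]]'; python3 st.py
```

```text
clock: 14.5
tool_pos: [0.7035, -0.1244, 0.062]
orientation: [0.437, 3.1, -0.001]
contact_force: [0.4, -0.4, -0.0]
gripper_width: 0.0851
[ 0.7035 -0.1244  0.062 ] fix tilt wx,wy 0.002 0.0105 jaw [0.276 0.961] [ 0.4 -0.4 -0. ]
```

```bash
python3 -m inch '[[[-5,2,-6],[0.002,0.01,0],85],[[0,0,-7],[0,0,0],85],[[0,0,0],[0,0,0],85],[[0,0,0],[0,0,0],85]]'; python3 st.py
```

```text
clock: 14.9
tool_pos: [0.6999, -0.1228, 0.051]
orientation: [0.437, 3.107, -0.001]
contact_force: [-0.1, -0.2, -0.6]
gripper_width: 0.0848
[ 0.6999 -0.1228  0.051 ] fix tilt wx,wy 0.0012 0.0043 jaw [0.276 0.961] [-0.1 -0.2 -0.6]
```

```bash
python3 -m inch '[[[-1,0,-4],[0,0,0],85],[[0,0,0],[0,0,0],85],[[0,0,0],[0,0,0],42],[[0,0,0],[0,0,0],42],[[0,0,0],[0,0,0],42],[[0,0,0],[0,0,0],42],[[0,0,0],[0,0,0],42],[[0,0,0],[0,0,0],42],[[0,0,0],[0,0,0],42],[[0,0,0],[0,0,0],42]]' 35; python3 st.py
```

```text
clock: 15.9
tool_pos: [0.6996, -0.1228, 0.0479]
orientation: [0.437, 3.105, -0.001]
contact_force: [0.8, 0.8, -0.8]
gripper_width: 0.0475
[ 0.6996 -0.1228  0.0479] fix tilt wx,wy 0.0016 0.0063 jaw [0.276 0.961] [ 0.8  0.8 -0.8]
```

```bash
python3 -m inch '[[[0,0,5],[0,0,0],42],[[0,0,15],[0,0,0],42],[[0,0,30],[0,0,0],42],[[0,0,35],[0,0,0],42],[[0,0,35],[0,0,0],42],[[0,0,35],[0,0,0],42],[[0,0,25],[0,0,0],42],[[0,0,0],[0,0,0],42]]'; python3 st.py;python3 look.py w5
```

```text
clock: 16.7
tool_pos: [0.696, -0.1219, 0.2385]
orientation: [0.438, 3.107, -0.001]
contact_force: [0.3, -0.3, -0.6]
gripper_width: 0.0473
[ 0.696  -0.1219  0.2385] fix tilt wx,wy 0.0011 0.004 jaw [0.276 0.961] [ 0.3 -0.3 -0.6]
[ 0.6951 -0.1217  0.2363] [ 0.438  3.11  -0.   ] 16.75
```

View pics/w5.png

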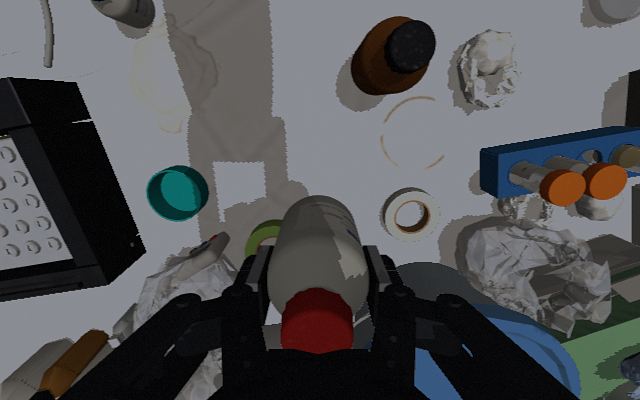

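The medium bottle hangs upright in the jaws. Carrying it to the cup now.

```bash
python3 -m inch '[[[-8,12,0],[0,0,0],42],[[-15,22,0],[0,0,0],42],[[-15,22,0],[0,0,0],42],[[-15,22,0],[0,0,0],42],[[-15,22,0],[0,0,0],42],[[-15,22,0],[0,0,0],42],[[-15,22,0],[0,0,0],42],[[-15,22,0],[0,0,0],42],[[-15,22,0],[0,0,0],42],[[-15,22,0],[0,0,0],42],[[-15,22,0],[0,0,0],42],[[-15,22,0],[0,0,0],42],[[-15,22,0],[0,0,0],42],[[-15,22,0],[0,0,0],42],[[-15,22,0],[0,0,0],42],[[-5,10,0],[0,0,0],42],[[0,0,0],[0,0,0],42],[[0,0,0],[0,0,0],42]]'; python3 st.py
```

```text
clock: 18.55
tool_pos: [0.4211, 0.2279, 0.1908]
orientation: [-0.42, -3.029, 0.014]
contact_force: [0.6, -0.5, -1.9]
gripper_width: 0.0476
[0.4211 0.2279 0.1908] fix tilt wx,wy -0.0024 -0.0837 jaw [0.271 0.962] [ 0.6 -0.5 -1.9]
```

```bash
python3 -m inch '[[[12,-1,0],[0,-0.02,0],42],[[12,-1,0],[0,-0.02,0],42],[[12,-1,0],[0,-0.02,0],42],[[10,-1,0],[0,-0.02,0],42],[[0,0,0],[0,0,0],42],[[0,0,0],[0,0,0],42]]'; python3 st.py
```

```text
clock: 19.15
tool_pos: [0.4747, 0.2198, 0.1906]
orientation: [0.44, 3.106, 0.003]
contact_force: [-1.2, 0.8, -1.9]
gripper_width: 0.0474
[0.4747 0.2198 0.1906] fix tilt wx,wy -0.0012 0.0048 jaw [0.278 0.961] [-1.2  0.8 -1.9]
```

```bash
python3 -m inch '[[[-3,4,-10],[0,0.004,0],42],[[0,0,-25],[0,0,0],42],[[0,0,-25],[0,0,0],42],[[0,0,-20],[0,0,0],42],[[0,0,-5],[0,0,0],42],[[0,0,0],[0,0,0],42],[[0,0,0],[0,0,0],42]]'; python3 st.py; python3 look.py w6; python3 - <<'E'
import pickle
from h import *
from cell import r
from scipy.optimize import least_squares
from scipy.spatial.transform import Rotation as Ro
c=pickle.load(open("w6.pkl","rb")); W=cloud(c).reshape(-1,3)
p0=np.array([.471,.2235]); d=np.hypot(*(W[:,:2]-p0).T)
for n,R,a,b in[("bottle",.025,.055,.085),("cup",.033,.03,.037)]:
    m=(d<R+.012)&(W[:,2]>a)&(W[:,2]<b); p=W[m][:,:2]
    s=least_squares(lambda q:np.hypot(*(p-q).T)-R,p0,loss="soft_l1",f_scale=.002); print(n,m.sum(),s.x.round(4),np.std(s.fun).round(4))
E
```

```text
clock: 19.85
tool_pos: [0.4688, 0.2256, 0.1015]
orientation: [-0.439, -3.109, -0.003]
contact_force: [0.2, -0.6, -1.5]
gripper_width: 0.048
[0.4688 0.2256 0.1015] fix tilt wx,wy -0.0022 -0.0012 jaw [0.277 0.961] [ 0.2 -0.6 -1.5]
[0.4691 0.2257 0.1018] [-0.439 -3.11  -0.004] 19.9
bottle 951 [0.4678 0.2262] 0.0002
cup 660 [0.4711 0.2237] 0.0009
```

View pics/w6.png

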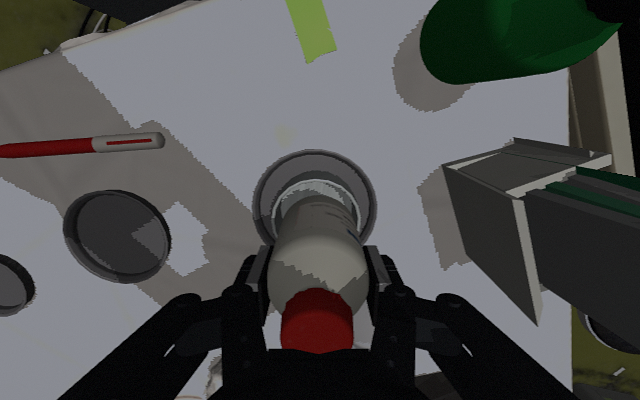

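The bottle hangs upright over the cup, about 3 mm off centre. I'll correct that and lower it.

```bash
python3 -m inch '[[[3,-2.5,-3],[0,0,0],42],[[0,0,-8],[0,0,0],42],[[0,0,0],[0,0,0],42],[[0,0,0],[0,0,0],42]]'; python3 st.py
```

```text
clock: 20.3
tool_pos: [0.475, 0.2236, 0.093]
orientation: [0.439, 3.105, 0.008]
contact_force: [-0.3, 0.5, -1.6]
gripper_width: 0.0477
[0.475  0.2236 0.093 ] fix tilt wx,wy -0.0043 0.0059 jaw [0.277 0.961] [-0.3  0.5 -1.6]
```

```bash
python3 -m inch '[[[-3,0,-3],[-0.004,0.006,0],42],[[0,0,-5],[0,0,0],42],[[0,0,0],[0,0,0],42],[[0,0,0],[0,0,0],42]]'; python3 st.py
```

```text
clock: 20.7
tool_pos: [0.4718, 0.2237, 0.0846]
orientation: [-0.44, -3.11, 0.0]
contact_force: [0.6, -0.1, -0.7]
gripper_width: 0.0475
[0.4718 0.2237 0.0846] fix tilt wx,wy -0.0 -0.0004 jaw [0.277 0.961] [ 0.6 -0.1 -0.7]
```

```bash
python3 -m inch '[[[0,0,-6],[0,0,0],42],[[0,0,-6],[0,0,0],42],[[0,0,-6],[0,0,0],42],[[0,0,-4],[0,0,0],42],[[0,0,0],[0,0,0],42],[[0,0,0],[0,0,0],42]]'; python3 st.py
```

```text
clock: 21.3
tool_pos: [0.4713, 0.2236, 0.0599]
orientation: [-0.439, -3.109, 0.001]
contact_force: [-0.3, -1.1, -1.1]
gripper_width: 0.0477
[0.4713 0.2236 0.0599] fix tilt wx,wy 0.0003 -0.0016 jaw [0.277 0.961] [-0.3 -1.1 -1.1]
```

```bash
python3 -m inch '[[[0,0,-2],[0,0,0],42],[[0,0,-2],[0,0,0],42],[[0,0,-1.5],[0,0,0],42],[[0,0,-1],[0,0,0],42]]'; python3 st.py
```

```text
clock: 21.7
tool_pos: [0.4719, 0.2238, 0.0538]
orientation: [-0.44, -3.11, -0.0]
contact_force: [-2.7, 0.1, 7.2]
gripper_width: 0.0473
[0.4719 0.2238 0.0538] fix tilt wx,wy -0.0002 -0.0002 jaw [0.277 0.961] [-2.7  0.1  7.2]
```

```bash
python3 -m inch '[[[0,0,0],[0,0,0],70],[[0,0,0],[0,0,0],85],[[0,0,0],[0,0,0],85],[[0,0,0],[0,0,0],85],[[0,0,8],[0,0,0],85],[[0,0,20],[0,0,0],85],[[0,0,40],[0,0,0],85],[[0,0,40],[0,0,0],85],[[0,0,40],[0,0,0],85],[[0,0,0],[0,0,0],85]]'; python3 st.py
python3 - <<'E'
from cell import r
import cv2,numpy as np
c=r.camera("side"); cv2.imwrite("pics/s2.png",cv2.resize(c["img"][130:330,220:470],None,fx=3,fy=3,interpolation=cv2.INTER_CUBIC))
E
```

```text
clock: 22.7
tool_pos: [0.4709, 0.2234, 0.2097]
orientation: [0.44, 3.111, 0.0]
contact_force: [0.5, -0.2, 0.2]
gripper_width: 0.0849
[0.4709 0.2234 0.2097] fix tilt wx,wy -0.0002 0.0002 jaw [0.277 0.961] [ 0.5 -0.2  0.2]
```

View pics/s2.png

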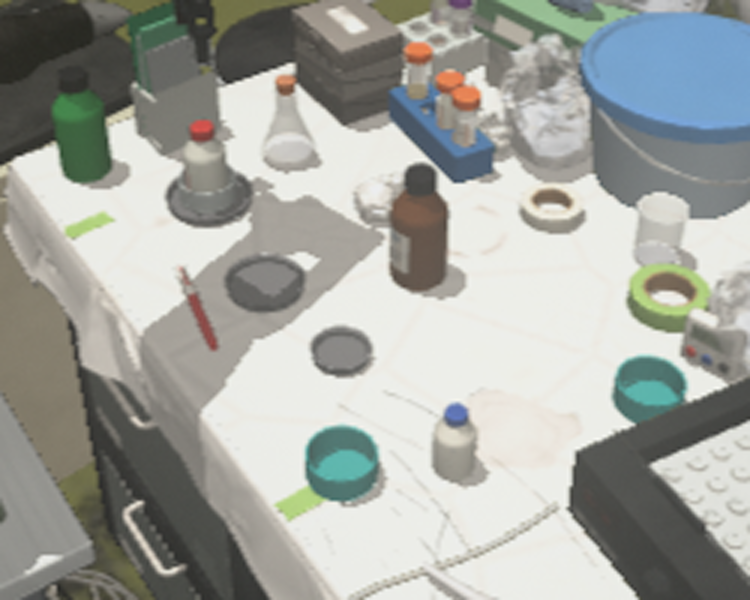

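The medium bottle stands upright inside the cup in the wide tray. Next is the small bottle.

```bash
python3 -m inch '[[[0,-25,0],[0,0,0],85],[[0,-25,0],[0,0,0],85],[[0,-25,0],[0,0,0],85],[[0,-25,0],[0,0,0],85],[[0,-25,0],[0,0,0],85],[[0,-25,0],[0,0,0],85],[[0,-25,0],[0,0,0],85],[[0,-25,0],[0,0,0],85],[[0,-25,0],[0,0,0],85],[[0,-25,0],[0,0,0],85],[[0,-25,0],[0,0,0],85],[[0,-25,0],[0,0,0],85],[[0,-25,0],[0,0,0],85],[[0,-25,0],[0,0,0],85],[[0,-25,0],[0,0,0],85],[[0,-25,0],[0,0,0],85],[[0,-25,0],[0,0,0],85],[[0,-25,0],[0,0,0],85],[[0,0,0],[0,0,0],85],[[0,0,0],[0,0,0],85]]'; python3 st.py
```

```text
clock: 24.75
tool_pos: [0.4494, -0.2393, 0.1851]
orientation: [-0.43, -3.066, -0.011]
contact_force: [-0.2, 0.3, 0.5]
gripper_width: 0.085
[ 0.4494 -0.2393  0.1851] fix tilt wx,wy -0.0136 -0.0441 jaw [0.275 0.961] [-0.2  0.3  0.5]
```

```bash
python3 -m inch '[[[8,-12,0],[-0.014,-0.022,0],85],[[8,-12,-10],[0,-0.022,0],85],[[0,0,-25],[0,0,0],85],[[0,0,-25],[0,0,0],85],[[0,0,-10],[0,0,0],85],[[0,0,0],[0,0,0],85],[[0,0,0],[0,0,0],85]]'; python3 st.py
```

```text
clock: 25.45
tool_pos: [0.4686, -0.2615, 0.1131]
orientation: [0.426, 3.105, -0.005]
contact_force: [0.3, -0.4, -0.2]
gripper_width: 0.0849
[ 0.4686 -0.2615  0.1131] fix tilt wx,wy 0.0039 0.0072 jaw [0.269 0.963] [ 0.3 -0.4 -0.2]
```

```bash
python3 -m inch '[[[-1,-2,-10],[0.004,0.007,0],85],[[0,0,-20],[0,0,0],85],[[0,0,-20],[0,0,0],85],[[0,0,-20],[0,0,0],85],[[0,0,-8],[0,0,0],85],[[0,0,0],[0,0,0],85],[[0,0,0],[0,0,0],85]]'; python3 st.py
```

```text
clock: 26.15
tool_pos: [0.473, -0.2678, 0.0385]
orientation: [0.423, 3.1, -0.012]
contact_force: [-0.0, 0.0, 0.4]
gripper_width: 0.0851
[ 0.473  -0.2678  0.0385] fix tilt wx,wy 0.0094 0.0113 jaw [0.268 0.963] [-0.   0.   0.4]
```

```bash
python3 -m inch '[[[-5,4,-4],[0.009,0.011,0],85],[[0,0,-2],[0,0,0],85],[[0,0,0],[0,0,0],85],[[0,0,0],[0,0,0],85]]'; python3 st.py
```

```text
clock: 26.55
tool_pos: [0.4695, -0.2649, 0.0351]
orientation: [0.424, 3.109, -0.004]
contact_force: [0.0, -0.1, 1.3]
gripper_width: 0.0855
[ 0.4695 -0.2649  0.0351] fix tilt wx,wy 0.0032 0.0038 jaw [0.268 0.964] [ 0.  -0.1  1.3]
```

```bash
python3 -m inch '[[[-2,1,-4],[0.003,0.004,0],85],[[0,0,0],[0,0,0],85],[[0,0,0],[0,0,0],32],[[0,0,0],[0,0,0],32],[[0,0,0],[0,0,0],32],[[0,0,0],[0,0,0],32],[[0,0,0],[0,0,0],32],[[0,0,0],[0,0,0],32],[[0,0,0],[0,0,0],32],[[0,0,0],[0,0,0],32],[[0,0,0],[0,0,0],32]]' 30; python3 st.py
```

```text
clock: 27.65
tool_pos: [0.4679, -0.2643, 0.0315]
orientation: [0.424, 3.112, -0.001]
contact_force: [0.5, 0.3, 0.1]
gripper_width: 0.0385
[ 0.4679 -0.2643  0.0315] fix tilt wx,wy 0.001 0.0008 jaw [0.268 0.964] [0.5 0.3 0.1]
```

```bash
python3 -m inch '[[[0,0,5],[0,0,0],32],[[0,0,15],[0,0,0],32],[[0,0,30],[0,0,0],32],[[0,0,20],[0,0,0],32],[[0,0,0],[0,0,0],32],[[-1,20,0],[0,0,0],32],[[-1,20,0],[0,0,0],32],[[-1,20,0],[0,0,0],32],[[-1,20,0],[0,0,0],32],[[-1,20,0],[0,0,0],32],[[-1,20,0],[0,0,0],32],[[-1,20,0],[0,0,0],32],[[-1,20,0],[0,0,0],32],[[-1,15,0],[0,0,0],32],[[0,0,0],[0,0,0],32],[[0,0,0],[0,0,0],32]]'; python3 st.py
```

```text
clock: 29.25
tool_pos: [0.4434, -0.0677, 0.0899]
orientation: [-0.418, -3.086, -0.019]
contact_force: [-0.6, -1.3, -0.2]
gripper_width: 0.0381
[ 0.4434 -0.0677  0.0899] fix tilt wx,wy -0.0158 -0.0253 jaw [0.266 0.964] [-0.6 -1.3 -0.2]
```

```bash
python3 -m inch '[[[8,-7,0],[-0.008,-0.012,0],32],[[7,-7,0],[-0.008,-0.012,0],32],[[0,0,0],[0,0,0],32],[[0,0,0],[0,0,0],32]]'; python3 st.py
```

```text
clock: 29.65
tool_pos: [0.4596, -0.0848, 0.0891]
orientation: [0.425, 3.112, -0.003]
contact_force: [0.3, 0.2, -0.6]
gripper_width: 0.0384
[ 0.4596 -0.0848  0.0891] fix tilt wx,wy 0.0022 0.0002 jaw [0.268 0.963] [ 0.3  0.2 -0.6]
```

```bash
python3 -m inch '[[[0,2,-8],[0,0,0],32],[[0,0,-12],[0,0,0],32],[[0,0,-10],[0,0,0],32],[[0,0,0],[0,0,0],32],[[0,0,0],[0,0,0],32]]'; python3 st.py; python3 look.py w7; python3 - <<'E'
import pickle
from h import *
from scipy.optimize import least_squares
c=pickle.load(open("w7.pkl","rb")); W=cloud(c).reshape(-1,3)
p0=np.array([.459,-.082]); d=np.hypot(*(W[:,:2]-p0).T)
for n,R,a,b in[("bottle",.02,.03,.06),("tray",.03,.008,.016)]:
    m=(d<R+.01)&(d>R-.01)&(W[:,2]>a)&(W[:,2]<b); p=W[m][:,:2]
    s=least_squares(lambda q:np.hypot(*(p-q).T)-R,p0,loss="soft_l1",f_scale=.002); print(n,m.sum(),s.x.round(4),np.std(s.fun).round(4))
E
```

```text
clock: 30.15
tool_pos: [0.4588, -0.0831, 0.0557]
orientation: [-0.428, -3.111, 0.003]
contact_force: [-0.1, -0.3, 0.2]
gripper_width: 0.039
[ 0.4588 -0.0831  0.0557] fix tilt wx,wy 0.0015 -0.0015 jaw [0.27  0.963] [-0.1 -0.3  0.2]
[ 0.4585 -0.0829  0.0556] [-4.280e-01 -3.111e+00  2.000e-03] 30.2
bottle 1612 [ 0.4583 -0.0823] 0.0021
tray 1046 [ 0.4599 -0.0826] 0.0014
```

Aligned within 2 mm. Lowering.

```bash
python3 -m inch '[[[1,0,-5],[0,0,0],32],[[0,0,-6],[0,0,0],32],[[0,0,-4],[0,0,0],32],[[0,0,-2],[0,0,0],32],[[0,0,0],[0,0,0],32]]'; python3 st.py
```

```text
clock: 30.7
tool_pos: [0.4603, -0.083, 0.0378]
orientation: [-0.427, -3.112, 0.003]
contact_force: [0.5, -0.1, -0.1]
gripper_width: 0.0386
[ 0.4603 -0.083   0.0378] fix tilt wx,wy 0.0018 -0.0004 jaw [0.27  0.963] [ 0.5 -0.1 -0.1]
```

```bash
python3 -m inch '[[[0,0,-1.5],[0,0,0],32],[[0,0,-1.5],[0,0,0],32],[[0,0,-1],[0,0,0],32],[[0,0,-0.5],[0,0,0],32]]'; python3 st.py
```

```text
clock: 31.1
tool_pos: [0.4608, -0.0832, 0.0345]
orientation: [-0.427, -3.112, 0.003]
contact_force: [-2.7, 0.9, 4.2]
gripper_width: 0.0384
[ 0.4608 -0.0832  0.0345] fix tilt wx,wy 0.002 -0.0003 jaw [0.269 0.963] [-2.7  0.9  4.2]
```

```bash
python3 -m inch '[[[0,0,0],[0,0,0],60],[[0,0,0],[0,0,0],85],[[0,0,0],[0,0,0],85],[[0,0,0],[0,0,0],85],[[0,0,8],[0,0,0],85],[[0,0,20],[0,0,0],85],[[0,0,40],[0,0,0],85],[[0,0,40],[0,0,0],85],[[0,0,40],[0,0,0],85],[[0,0,40],[0,0,0],85],[[0,0,0],[0,0,0],85],[[0,0,0],[0,0,0],85]]'; python3 st.py
python3 -m inch '[[[15,6,0],[0,0,0],85],[[20,9,0],[0,0,0],85],[[20,9,0],[0,0,0],85],[[20,9,0],[0,0,0],85],[[20,9,0],[0,0,0],85],[[20,9,0],[0,0,0],85],[[13,5,0],[0,0,0],85],[[0,0,0],[0,0,0],85],[[0,0,0],[0,0,0],85]]'; python3 st.py
```

```text
clock: 32.3
tool_pos: [0.4582, -0.0823, 0.2326]
orientation: [0.427, 3.111, -0.003]
contact_force: [-0.9, 0.8, -0.2]
gripper_width: 0.0852
[ 0.4582 -0.0823  0.2326] fix tilt wx,wy 0.0023 0.0007 jaw [0.269 0.963] [-0.9  0.8 -0.2]
clock: 33.2
tool_pos: [0.5823, -0.0224, 0.2184]
orientation: [-0.426, -3.089, 0.001]
contact_force: [-0.3, -0.1, 0.0]
gripper_width: 0.0849
[ 0.5823 -0.0224  0.2184] fix tilt wx,wy -0.0023 -0.0236 jaw [0.271 0.963] [-0.3 -0.1  0. ]
```

```bash
python3 -m inch '[[[8,0,0],[-0.002,-0.012,0],85],[[8,0,0],[0,-0.012,0],85],[[0,0,-15],[0,0,0],85],[[0,0,-15],[0,0,0],85],[[0,0,0],[0,0,0],85],[[0,0,0],[0,0,0],85]]'; python3 st.py; python3 look.py w8; python3 - <<'E'
import pickle
from h import *
from scipy.optimize import least_squares
c=pickle.load(open("w8.pkl","rb")); W=cloud(c).reshape(-1,3)
p0=np.array([.5987,-.0227]); d=np.hypot(*(W[:,:2]-p0).T)
m=(d<.041)&(W[:,2]>.02)&(W[:,2]<.085); p=W[m][:,:2]
s=least_squares(lambda q:np.hypot(*(p-q).T)-.031,p0,loss="soft_l1",f_scale=.002); print(m.sum(),s.x.round(4),np.std(s.fun).round(4))
w=W[d<.012]; print("cap top",np.percentile(w[:,2],[90,98]))
E
```

```text
clock: 33.8
tool_pos: [0.5964, -0.0238, 0.1846]
orientation: [-0.433, -3.11, -0.0]
contact_force: [0.3, -0.8, -0.1]
gripper_width: 0.0848
[ 0.5964 -0.0238  0.1846] fix tilt wx,wy -0.0002 -0.0011 jaw [0.273 0.962] [ 0.3 -0.8 -0.1]
[ 0.5962 -0.0238  0.1844] [-0.433 -3.11  -0.   ] 33.85
726 [ 0.5985 -0.0226] 0.0002
cap top [0.14089386 0.14145208]
```

View pics/w8.png

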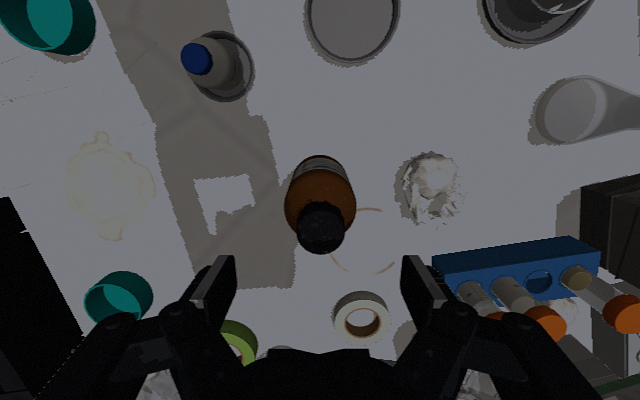

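The small bottle stands in its tray at (225,65). The tall bottle is centred between the jaws at (320,200), so I'll descend.

```bash
python3 -m inch '[[[1,1,-5],[0,0,0],85],[[0,0,-15],[0,0,0],85],[[0,0,-15],[0,0,0],85],[[0,0,-10],[0,0,0],85],[[0,0,-10],[0,0,0],85],[[0,0,0],[0,0,0],85],[[0,0,0],[0,0,0],85]]'; python3 st.py
```

```text
clock: 34.55
tool_pos: [0.5977, -0.0227, 0.1259]
orientation: [0.433, 3.111, -0.0]
contact_force: [0.2, -0.4, -0.0]
gripper_width: 0.085
[ 0.5977 -0.0227  0.1259] fix tilt wx,wy 0.0001 0.0005 jaw [0.273 0.962] [ 0.2 -0.4 -0. ]
```

```bash
python3 -m inch '[[[0,0,-8],[0,0,0],85],[[0,0,-12],[0,0,0],85],[[0,0,-8],[0,0,0],85],[[0,0,-6],[0,0,0],85],[[0,0,0],[0,0,0],85],[[0,0,0],[0,0,0],85]]'; python3 st.py
```

```text
clock: 35.15
tool_pos: [0.5983, -0.0229, 0.0898]
orientation: [0.433, 3.109, -0.0]
contact_force: [0.0, 0.5, 0.2]
gripper_width: 0.0852
[ 0.5983 -0.0229  0.0898] fix tilt wx,wy 0.0004 0.0023 jaw [0.273 0.962] [0.  0.5 0.2]
```

```bash
python3 -m inch '[[[0,0,-4],[0,0.002,0],85],[[0,0,-3],[0,0,0],85],[[0,0,-2],[0,0,0],85],[[0,0,0],[0,0,0],85],[[0,0,0],[0,0,0],85]]'; python3 st.py
```

```text
clock: 35.65
tool_pos: [0.5992, -0.023, 0.081]
orientation: [0.433, 3.109, -0.001]
contact_force: [-0.7, -0.4, 0.9]
gripper_width: 0.0847
[ 0.5992 -0.023   0.081 ] fix tilt wx,wy 0.0008 0.0021 jaw [0.273 0.962] [-0.7 -0.4  0.9]
```

```bash
python3 -m inch '[[[0,0,-2.5],[0,0.002,0],85],[[0,0,0],[0,0,0],85],[[0,0,0],[0,0,0],54],[[0,0,0],[0,0,0],54],[[0,0,0],[0,0,0],54],[[0,0,0],[0,0,0],54],[[0,0,0],[0,0,0],54],[[0,0,0],[0,0,0],54],[[0,0,0],[0,0,0],54]]' 50; python3 st.py
```

```text
clock: 36.55
tool_pos: [0.6001, -0.023, 0.0794]
orientation: [0.433, 3.109, -0.001]
contact_force: [0.3, -0.2, 0.4]
gripper_width: 0.0588
[ 0.6001 -0.023   0.0794] fix tilt wx,wy 0.001 0.0021 jaw [0.273 0.962] [ 0.3 -0.2  0.4]
```

```bash
python3 -m inch '[[[0,0,4],[0,0,0],54],[[0,0,8],[0,0,0],54],[[0,0,15],[0,0,0],54],[[0,0,20],[0,0,0],54],[[0,0,10],[0,0,0],54],[[0,0,0],[0,0,0],54],[[0,0,0],[0,0,0],54]]'; python3 st.py; python3 look.py w9; python3 - <<'E'
import pickle
from h import *
from scipy.optimize import least_squares
c=pickle.load(open("w9.pkl","rb")); W=cloud(c).reshape(-1,3)
p0=np.array([.5985,-.0227]); d=np.hypot(*(W[:,:2]-p0).T)
for a,b in((.07,.1),(.1,.12)):
    m=(d<.041)&(W[:,2]>a)&(W[:,2]<b); p=W[m][:,:2]
    s=least_squares(lambda q:np.hypot(*(p-q).T)-.031,p0,loss="soft_l1",f_scale=.002); print(m.sum(),s.x.round(4),np.std(s.fun).round(4))
m=(d<.036)&(W[:,2]>.02); print("lowest seen",np.percentile(W[m][:,2],[0.5,2,50]).round(4))
E
```

```text
clock: 37.25
tool_pos: [0.5973, -0.0225, 0.1389]
orientation: [-0.432, -3.109, 0.001]
contact_force: [-0.1, 0.2, -2.5]
gripper_width: 0.0585
[ 0.5973 -0.0225  0.1389] fix tilt wx,wy 0.0001 -0.0029 jaw [0.273 0.962] [-0.1  0.2 -2.5]
[ 0.5974 -0.0226  0.1389] [-4.330e-01 -3.109e+00  1.000e-03] 37.3
771 [ 0.5962 -0.0221] 0.0002
787 [ 0.5962 -0.0221] 0.0002
lowest seen [0.0724 0.0926 0.1927]
```

View pics/w9.png

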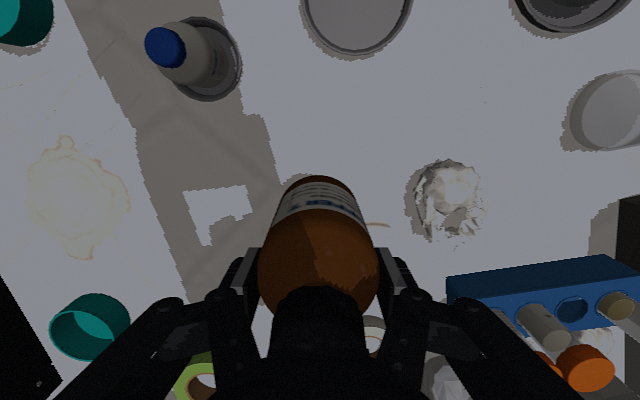

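The tall bottle hangs upright with its base about 60 mm up. Carrying it to the middle tray.

```bash
python3 -m inch '[[[-8,4,1],[0,0,0],54],[[-15,8,1],[0,0,0],54],[[-15,8,1],[0,0,0],54],[[-15,8,1],[0,0,0],54],[[-15,8,1],[0,0,0],54],[[-15,8,1],[0,0,0],54],[[-15,8,1],[0,0,0],54],[[-15,8,1],[0,0,0],54],[[-15,8,1],[0,0,0],54],[[-8,4,0],[0,0,0],54],[[0,0,0],[0,0,0],54],[[0,0,0],[0,0,0],54]]'; python3 st.py
```

```text
clock: 38.5
tool_pos: [0.4431, 0.0547, 0.1385]
orientation: [-0.429, -3.087, 0.0]
contact_force: [0.2, -0.0, -2.4]
gripper_width: 0.0591
[0.4431 0.0547 0.1385] fix tilt wx,wy -0.0031 -0.0245 jaw [0.273 0.962] [ 0.2 -0.  -2.4]
```

```bash
python3 -m inch '[[[3,-2,-3],[-0.003,-0.012,0],54],[[2,-1,-8],[0,-0.012,0],54],[[0,0,-8],[0,0,0],54],[[0,0,0],[0,0,0],54],[[0,0,0],[0,0,0],54]]'; python3 st.py; python3 look.py w10; python3 - <<'E'
import pickle
from h import *
from scipy.optimize import least_squares
c=pickle.load(open("w10.pkl","rb")); W=cloud(c).reshape(-1,3)
p0=np.array([.4477,.0515]); d=np.hypot(*(W[:,:2]-p0).T)
for n,R,a,b in(("b",.031,.05,.1),("tray",.0417,.008,.016)):
    m=(d<R+.01)&(d>R-.01)&(W[:,2]>a)&(W[:,2]<b); p=W[m][:,:2]
    s=least_squares(lambda q:np.hypot(*(p-q).T)-R,p0,loss="soft_l1",f_scale=.002); print(n,m.sum(),s.x.round(4),np.std(s.fun).round(4))
E
```

```text
clock: 39.0
tool_pos: [0.4516, 0.0498, 0.1186]
orientation: [0.435, 3.107, -0.001]
contact_force: [0.5, -1.2, -2.8]
gripper_width: 0.059
[0.4516 0.0498 0.1186] fix tilt wx,wy 0.0012 0.0039 jaw [0.275 0.962] [ 0.5 -1.2 -2.8]
[0.4514 0.0499 0.1186] [ 4.350e-01  3.108e+00 -1.000e-03] 39.05
b 1568 [0.4507 0.0503] 0.0002
tray 1027 [0.4482 0.0513] 0.0014
```

```bash
python3 -m inch '[[[-3,1,-4],[0.001,0.004,0],54],[[0,0,-6],[0,0,0],54],[[0,0,-6],[0,0,0],54],[[0,0,0],[0,0,0],54],[[0,0,0],[0,0,0],54]]'; python3 st.py
```

```text
clock: 39.55
tool_pos: [0.4486, 0.051, 0.1015]
orientation: [0.435, 3.111, -0.0]
contact_force: [1.2, 0.6, -2.8]
gripper_width: 0.0591
[0.4486 0.051  0.1015] fix tilt wx,wy 0.0002 0.0001 jaw [0.274 0.962] [ 1.2  0.6 -2.8]
```

```bash
python3 -m inch '[[[0,0,-5],[0,0,0],54],[[0,0,-5],[0,0,0],54],[[0,0,-3],[0,0,0],54],[[0,0,-2],[0,0,0],54],[[0,0,0],[0,0,0],54],[[0,0,0],[0,0,0],54]]'; python3 st.py
```

```text
clock: 40.15
tool_pos: [0.4488, 0.051, 0.0853]
orientation: [0.435, 3.111, -0.0]
contact_force: [0.0, 0.6, -2.8]
gripper_width: 0.0586
[0.4488 0.051  0.0853] fix tilt wx,wy 0.0002 0.0003 jaw [0.274 0.962] [ 0.   0.6 -2.8]
```

```bash
python3 -m inch '[[[0,0,-1.5],[0,0,0],54],[[0,0,-1],[0,0,0],54],[[0,0,-1],[0,0,0],54]]'; python3 st.py
```

```text
clock: 40.45
tool_pos: [0.4495, 0.0509, 0.0822]
orientation: [0.435, 3.109, -0.0]
contact_force: [-1.0, 0.3, 5.8]
gripper_width: 0.0587
[0.4495 0.0509 0.0822] fix tilt wx,wy 0.0004 0.0019 jaw [0.274 0.962] [-1.   0.3  5.8]
```

```bash
python3 -m inch '[[[0,0,0],[0,0,0],70],[[0,0,0],[0,0,0],85],[[0,0,0],[0,0,0],85],[[0,0,0],[0,0,0],85],[[0,0,5],[0,0,0],85],[[0,0,15],[0,0,0],85],[[0,0,30],[0,0,0],85],[[0,0,40],[0,0,0],85],[[0,0,40],[0,0,0],85],[[0,0,10],[0,0,0],85],[[0,0,0],[0,0,0],85],[[0,0,0],[0,0,0],85]]'; python3 st.py
python3 - <<'E'
import cv2
from h import *
from cell import r
from scipy.optimize import least_squares
def pic(n): return r.camera(n)
a=pic("side"); cv2.imwrite("pics/end.png",cv2.resize(a["img"][130:330,220:470],None,fx=3,fy=3,interpolation=cv2.INTER_CUBIC))
for k in("side","scene"):
    W=cloud(a if k=="side" else pic(k)).reshape(-1,3)
    for n,p0,R,zs,top in[("tall",(.448,.0515),.031,((.02,.05),(.05,.088)),.143),("med",(.4705,.2235),.025,((.04,.053),(.053,.066)),.106),("small",(.4595,-.082),.02,((.015,.03),(.03,.046)),.078),("flask",(.595,.244),.03,((.006,.02),),.113)]:
        p0=np.array(p0); d=np.hypot(*(W[:,:2]-p0).T); o=[]
        for z0,z1 in zs:
            m=(d<R+.008)&(W[:,2]>z0)&(W[:,2]<z1)
            if m.sum()>8: p=W[m][:,:2]; o.append(least_squares(lambda q:np.hypot(*(p-q).T)-R,p0,loss="soft_l1",f_scale=.002).x.round(4).tolist())
        print(k,n,o,"top",np.nanmax(W[d<.012][:,2]).round(3) if (d<.012).any() else None,"expect",top)
E
```

```text
clock: 41.65
tool_pos: [0.4491, 0.051, 0.2297]
orientation: [0.435, 3.107, 0.0]
contact_force: [-0.8, -0.1, 0.4]
gripper_width: 0.0852
[0.4491 0.051  0.2297] fix tilt wx,wy 0.0005 0.0044 jaw [0.274 0.962] [-0.8 -0.1  0.4]
side tall [[0.4518, 0.0506], [0.4516, 0.0502]] top 0.58 expect 0.143
side med [[0.4744, 0.2229], [0.4729, 0.2235]] top 0.11 expect 0.106
side small [[0.4625, -0.0839], [0.4632, -0.0835]] top 0.082 expect 0.078
side flask [[0.5961, 0.2423]] top 0.117 expect 0.113
scene tall [[0.4491, 0.0509], [0.4494, 0.051]] top 0.578 expect 0.143
scene med [[0.4711, 0.2242], [0.4712, 0.2237]] top 0.11 expect 0.106
scene small [[0.4605, -0.0829], [0.4609, -0.0828]] top 0.08 expect 0.078
scene flask [[0.5936, 0.2454]] top 0.116 expect 0.113
```

View pics/end.png

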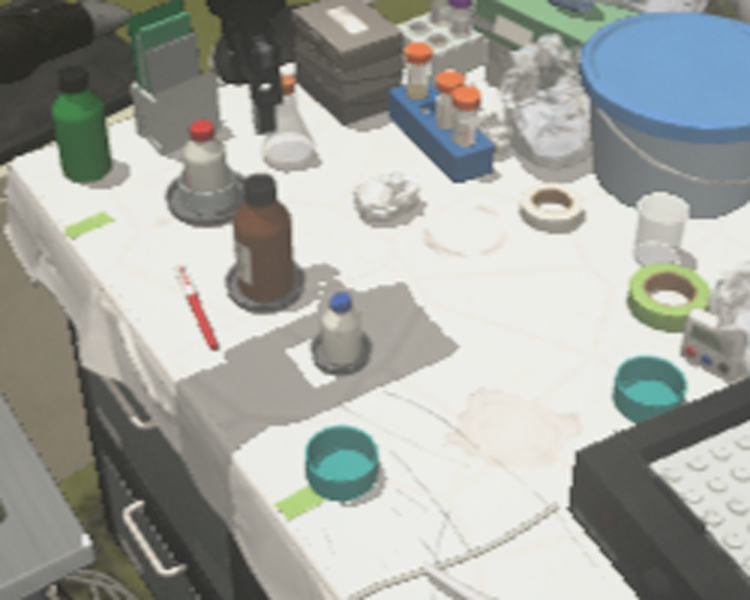

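All three bottles stand upright and centred in their trays, the flask hasn't moved, and the gripper is clear.

```bash
python3 -c "
from cell import r
print(r.sign_off())"
```

```text
the job is handed in; nothing more can be done
None
```

The job is done and handed in at about 42 s on the robot's clock. The steel cup went into the wide tray first and the medium bottle then went inside it. The small bottle followed into the narrow tray, and the tall brown bottle into the middle tray.

**Last checks:**
- **Position:** In the scene camera each bottle is within about 2 mm of its tray or cup centre. The side camera reads 2–4 mm further along x, a shift it also showed at the start.
- **Upright and flat:** Axis fits at two heights agree within about 1.5 mm, so the bottles stand straight. The medium and small bottles' top heights read 2–4 mm high, the same bias as in the first measurements. I could not get a top height for the tall bottle because the gripper was above it.
- **Cup:** It was level on the tray floor when I measured it, before the medium bottle went in. In the last picture it still looks right, but I did not measure it again.
- **Flask:** It stands where it was; its fitted position agrees with the first fit to about 1 mm.
- **Forces:** The largest contact force I read was about 11 N, when setting down the cup, and the gripper was clear of everything at the end.

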